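Change the ribbon in a print cassette

TASK

The ribbon in the print cassette has run out. Change it: put the fresh roll from the wooden carrier onto the supply spindle (plain disc), move the bare cardboard core from there to the take-up spindle (toothed disc) to wind on next, and send the used roll, now on the take-up spindle, back on the carrier's post where the fresh one stood. All three places are occupied, so park one piece upright on the clear bench on the way; seat each fully down, set it down without dropping or toppling it, and leave the cleaner bottle and the wide core where they stand.

Things in the scene. Friction and masses are not known exactly. Their poses are not given: they have to be found in the camera images.
- used_ribbon: The used roll, which starts on the take-up spindle: black ribbon roll standing on end, 58 mm diameter, black part from 1 to 72 mm above its underside; the brown core in it (26 mm outside, bore 19 mm) runs through from 0 to 78 mm. About 0.16 kg. Origin: centre of its underside, z up along the bore.
- fresh_ribbon: The fresh roll, which starts on the carrier's post; same size and looks as the used one: black ribbon roll standing on end, 58 mm diameter, black part from 1 to 72 mm above its underside; the brown core in it (26 mm outside, bore 19 mm) runs through from 0 to 78 mm. About 0.16 kg. Origin: centre of its underside, z up along the bore.
- empty_core: Bare narrow cardboard core, starts on the supply spindle: brown tube 26 mm outside, 20 mm bore, 78 mm tall, 0.02 kg. Origin: centre of its underside, z up along the bore.
- supply_spindle: Fixed supply spindle of the cassette: upright grey mandrel, 14 mm diameter for 40 mm, then tapering to 5 mm at its tip 59 mm above the disc, on a plain smooth round disc 72 mm across. Origin: on the axis at the top face of the disc, on which rolls rest (18 mm above the bench), z up. It may be the left or the right one of the two spindles.
- takeup_spindle: Fixed take-up spindle of the cassette: same mandrel, but its disc is a toothed gear wheel 81 mm across. Origin: on the axis at the top face of the disc, on which rolls rest (18 mm above the bench), z up.
- carrier_post: Fixed post of the wooden carrier: upright dowel of the mandrels' shape (14 mm, tapering to 5 mm at 59 mm). Origin: on the axis at the board's top face, on which the roll rests (16 mm above the bench), z up.
- cassette: Fixed ribbon cassette lying flat: aluminium plate 150 mm (x) by 250 mm (y), its top 12 mm above the bench. Origin: on the bench under the plate's centre. The spindles stand at x = +15 mm, y = +75 and -75 mm; a black carrying handle 47 mm high runs along x between them at y = 0; four guide rollers 65 mm high, 11 mm thick, stand at x = -60 mm, y = +-34 and +-104 mm.
- carrier: Fixed plywood carrier board, 112 mm (x) by 200 mm (y), 16 mm thick, with a lip 6 mm wide and 24 mm high round its edge. Origin: on the bench under its centre. The post stands at y = +45 mm; the bottle stands in a shallow well at y = -55 mm. The strip of bench between cassette and carrier, at least 75 mm wide and level with both (0.43 to 0.56 m ahead of the robot), is always clear: room to park a piece, gripping it along the robot's x.
- cleaner: Bystander: brown cleaner bottle with a white cap, 46 mm diameter, 85 mm tall, its underside 7 mm above the bench in the carrier's well. Origin: centre of its underside.
- wide_core: Bystander: wide empty cardboard core standing on the bench behind the work, 41 mm diameter, 60 mm tall. Origin: centre of its underside.
Things that resemble listed ones, but are neither listed nor needed, are in the scene too. Leave any turquoise look-alike of the fresh_ribbon alone.

How it is judged:
At the end, for the whole second after the job is handed in: The used roll is on the carrier's post, the bare core on the take-up spindle and the fresh roll on the supply spindle, each within 6 mm of the axis, within 4 mm of its seat and upright within 0.1 rad, released and at rest; bottle and wide core are upright and within 20 mm of where they stood (horizontal distance between used_ribbon and carrier_post below 0.006 m and z of used_ribbon in the frame of carrier_post below 0.004 m and angle between each of used_ribbon, empty_core, fresh_ribbon, cleaner, wide_core's own z axis and vertical below 0.1 rad and horizontal distance between empty_core and takeup_spindle below 0.006 m and z of empty_core in the frame of takeup_spindle below 0.004 m and horizontal distance between fresh_ribbon and supply_spindle below 0.006 m and z of fresh_ribbon in the frame of supply_spindle below 0.004 m and linear speed of each of used_ribbon, empty_core, fresh_ribbon below 0.02 m/s and contact force between each of used_ribbon, empty_core, fresh_ribbon and the fingers below 0.1 N and distance of each of cleaner, wide_core from where it was at the start of the episode below 0.02 m); the robot touches nothing.
It fails at once if a roll or the core was toppled (angle between any of used_ribbon, empty_core, fresh_ribbon's own z axis and vertical above 0.8 rad).
It fails at once if a roll or the core was dropped or thrown (moving faster than 0.6 m/s out of the fingers) ((linear speed of used_ribbon above 0.6 m/s and contact force between used_ribbon and the fingers below 0.05 N) or (linear speed of empty_core above 0.6 m/s and contact force between empty_core and the fingers below 0.05 N) or (linear speed of fresh_ribbon above 0.6 m/s and contact force between fresh_ribbon and the fingers below 0.05 N)).
It fails at once if the bottle or the wide core was disturbed (distance of any of cleaner, wide_core from where it was at the start of the episode above 0.02 m or angle between any of cleaner, wide_core's own z axis and vertical above 0.5 rad).
It also fails if it takes over 141 s, if anything falls off the work surface, if the arm or the gripper's body presses on something with over 40 N, if the wrist force passes 120 N, or if a joint passes its speed limit or range.

ROBOT

A 6-joint arm with a two-finger parallel gripper is mounted at the origin on a cart in front of the work surface, level with it; the furniture and walls round the work are solid. World frame = base frame: x ahead of the robot, y to its left, z up, the work surface at z = 0. Lengths are in m, angles in rad, forces in N, time in s.
With the tool pointing down it reaches from about 0.425 to 0.95 m from the base axis. Payload 3.5 kg.
Tool frame: the origin (TCP) lies at the very end of the fingers, on their centre line; the grasp point (between the pads) lies 19 mm behind it (ctrl.grip_point_offset is the distance from the TCP to the grasp point, in m); z points along the fingers, y is the line along which they close (so a half turn about z gives the same grasp; the last joint's range is limited). The gripper opens to 85 mm and grips with 20 to 120 N. Pads are 22 mm wide; open, the fingers measure 114 mm over their backs; the gripper's body (76 mm by 85 mm) begins 54 mm behind the grasp point. The pads swing forward as they close: fully open they stand 13 mm farther back than shut.
Start: joints at [-1.434, 0.286, 1.577, -0, 1.279, -0.15], TCP at [0.191, -0.647, 0.231] pointing down, gripper open.
Joint ranges: [-2.77, 2.77], [-0.9, 2.22], [0.21, 2.48], [-1.53, 4.67], [0.24, 2.81], [-2.84, 2.84]. Speed limits (rad/s): [2.79, 2.79, 3.14, 3.14, 3.14, 3.14].

INTERFACE

Orientations are given as a unit quaternion [x, y, z, w].
In Python, from plant import ctrl gives the robot as it stands. The module is installed in compiled form; this text tells all that it offers.
- The arm moves only by the shell command python3 -m pendant 'ROWS' [OPENING] [FORCE]. ROWS is JSON, a list of rows, each an object of numbers: "dx", "dy", "dz": the shift along the tool's x, y, z in cm; "twist": the turn about the tool's z in degrees. A call has 1 to 10 rows; each row is the pose to reach, as a shift and turn from the pose commanded when the call began, along the tool's axes at that moment; what a row does not reach only later rows make up. A row lasts 1/8 s, in which the tool goes at most 62.5 mm and 10.7 degrees, less where a joint would pass 70% of its speed; a pose out of reach is approached as far as the arm can. A call with a gripper value outside its range is refused whole. OPENING is the opening in per cent of the stroke, from 0 (shut) to 100 (fully open), set as the call begins (- or left out, the last holds). The fingers move at their own pace and stop on an object; FORCE is the grip in N (left out, the last holds). Time passes only in rows, so rows that repeat a pose let the fingers close. It gives the time, the measured TCP pose, the force, the opening and the grip force at its end, in the units of the state.
- ctrl.get_state(): the state, without advancing time (a new reading comes with each control period).
- ctrl.read_camera(name): name is "scene" or "top"; returns a dict with "img" (384x512x3 uint8, red, green, blue), "depth" (384x512 float32, m along the optical axis (not along the pixel's ray), 0 where there is no reading), "camera_matrix" (3x3 intrinsics, pixels), "xyz" and "rotation" of the camera in the world. Camera axes: x right, y up, looking along -z (the intrinsics and any distortion apply to the point x, -y, -z); pixel columns grow to the right and rows downward; lengths in m; the calibration is good to about 2 mm. A picture is of the moment at which its call begins.
- ctrl.sign_off(): hands the job in; it is judged then, once.
The state is a dict: "time": time; "qpos": joint angles; "dq": joint speeds; "joint_efforts": joint torques, N m; "eef_pos": TCP position; "tcp_rot": TCP orientation; "contact_force": force on the tool from outside, world axes, zero at the start; "wrist_torque": the same for the moment, N m; "opening": opening from 0.0 (shut) to 1.0 (fully open); "finger_force": force on a finger pad.
Only numpy, scipy, OpenCV 4.12 (cv2) and the standard library are available. Lean on these libraries where they do the work, as an engineer would, in place of code of your own. Each camera call takes 0.05 s, during which the arm holds its last target. There are 200 camera calls.

## Working session

There is one attempt and no reset: what is moved stays moved. The work goes in short steps, Python scripts to look and compute and a shell command to move; the robot and the scene stay as the last step left them, time stands still between calls to the robot, and variables do not carry over. Pictures are saved under pics/ and viewed, at most 14 in all, crops included, and the job is handed in when it is done.

```bash
mkdir -p pics
cat > h.py <<'E'
import numpy as np, cv2
from plant import ctrl
def cam(n,save=None):
    c=ctrl.read_camera(n)
    if save: cv2.imwrite('pics/'+save,c['img'][:,:,::-1])
    return c
def ray(c,u,v):
    K=np.array(c['camera_matrix']);R=np.array(c['rotation'])
    if R.size==4:
        from scipy.spatial.transform import Rotation as Q; R=Q.from_quat(R.ravel()).as_matrix()
    d=np.array([(u-K[0,2])/K[0,0],-(v-K[1,2])/K[1,1],-1.])
    return np.array(c['xyz']),R@d
def onz(c,u,v,z):
    o,d=ray(c,u,v); return o+d*(z-o[2])/d[2]
def cloud(c):
    h,w=c['depth'].shape;K=np.array(c['camera_matrix']);R=np.array(c['rotation'])
    v,u=np.mgrid[:h,:w];d=np.stack([(u-K[0,2])/K[0,0],-(v-K[1,2])/K[1,1],-np.ones((h,w))],-1)*c['depth'][...,None]
    return d@R.T+np.array(c['xyz'])
E
python3 - <<'E'
from h import *
a=cam('top','top0.png');b=cam('scene','scene0.png')
for c in(a,b):print(c['camera_matrix'],c['xyz'],c['rotation'],[k for k in c])
print(ctrl.get_state())
E
```

```text
[[376.60130752   0.         257.11096808]
 [  0.         376.60130752 192.99009998]
 [  0.           0.           1.        ]] [0.42414579 0.0651731  0.98644896] [-0.05598666  0.05147491  0.71280936 -0.69722209] ['img', 'depth', 'camera_matrix', 'xyz', 'rotation']
[[433.94314658   0.         264.92991828]
 [  0.         433.94314658 193.56151637]
 [  0.           0.           1.        ]] [0.01686195 0.68750033 0.72162712] [-0.14657463  0.39705882  0.84420353 -0.32890814] ['img', 'depth', 'camera_matrix', 'xyz', 'rotation']
{'time': 0.1, 'qpos': array([-1.43399424e+00,  2.87135904e-01,  1.57803273e+00,  2.17381650e-06,
        1.27860930e+00, -1.50007974e-01]), 'dq': array([-1.10363366e-03, -1.76293087e-03, -8.25286333e-04, -1.18997216e-03,
        5.80028274e-04,  2.76374721e-05]), 'joint_efforts': array([ 1.09718218e-03, -4.07291508e+01, -2.93699402e+01, -1.60772870e-04,
        3.37285710e-03,  3.91782308e-06]), 'eef_pos': array([ 0.19089489, -0.64682215,  0.23004513]), 'tcp_rot': array([ 9.89734562e-01,  1.42913618e-01,  8.25507272e-06, -1.09261061e-03]), 'contact_force': array([-0.38668294,  0.56489697, -0.03559067]), 'wrist_torque': array([ 0.02048898,  0.04782272, -0.04981102]), 'finger_force': 0.0, 'opening': 0.9990777098100928}
```

View pics/top0.png

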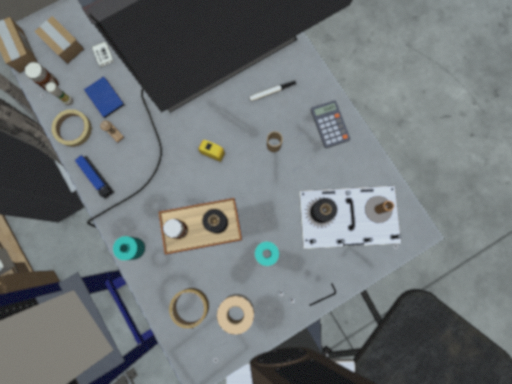

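View pics/scene0.png

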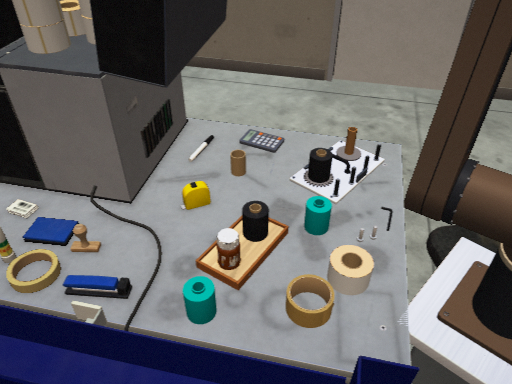

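The top view shows the carrier with bottle (174,229) and fresh roll (215,220). The cassette has the used roll (323,209) on the left and the bare core (383,207) on the right; the turquoise look-alikes are at (266,254) and (127,248).

```bash
cat >> h.py <<'E'
from scipy.spatial.transform import Rotation as Q
def cloud(c):
    h,w=c['depth'].shape;K=np.array(c['camera_matrix']);R=Q.from_quat(np.ravel(c['rotation'])).as_matrix()
    v,u=np.mgrid[:h,:w];d=np.stack([(u-K[0,2])/K[0,0],-(v-K[1,2])/K[1,1],-np.ones((h,w))],-1)*c['depth'][...,None]
    return d@R.T+np.array(c['xyz'])
def top(c,xy,r,zlo,zhi):
    P=cloud(c);m=(np.hypot(P[...,0]-xy[0],P[...,1]-xy[1])<r)&(P[...,2]>zlo)&(P[...,2]<zhi)&(c['depth']>0)
    p=P[m]; 
    if len(p)<5: return len(p),None,None
    (cx,cy),rad=cv2.minEnclosingCircle(p[:,:2].astype(np.float32))
    return len(p),p.mean(0).round(4),(round(cx,4),round(cy,4),round(rad,4)), np.median(p[:,2]).round(4)
E
python3 - <<'E'
from h import *
a=cam('top');b=cam('scene')
pts=dict(fresh=(215,220,.094),used=(323,209,.096),core=(382,208,.096),bottle=(174,229,.09),teal=(266,254,.07),teal2=(127,248,.07),wide=(274,142,.06),
 calc=(330,124,.0),c1=(301,191,.012),c2=(396,187,.012),c3=(400,243,.012),c4=(305,248,.012),b1=(160,212,.024),b2=(236,199,.024),b3=(241,240,.024),b4=(167,252,.024))
for n,(u,v,z) in pts.items():
    p=onz(a,u,v,z);print(n,p.round(3), top(a,p,.04,.03,.12) if z>.03 else '')
for n,z0 in(('fresh',.088),('used',.09),('core',.096)):
    p=onz(a,*pts[n])
    for c in(a,b):print(n,top(c,p,.045,z0-.006,z0+.009))
for nm,c in (('top',a),('scene',b)):
  P=cloud(c); print(nm, 'bench z', np.median(P[(abs(P[...,0]-.5)<.04)&(abs(P[...,1]-.0)<.3)][:,2]))
cv2.imwrite('pics/crop0.png',cv2.resize(a['img'][170:290,100:420,::-1],(800,300),interpolation=cv2.INTER_CUBIC))
E
```

```text
fresh [0.498 0.171 0.094] (514, array([0.4989, 0.172 , 0.083 ]), (0.4998, 0.1737, 0.0294), np.float64(0.088))
used [ 0.519 -0.086  0.096] (545, array([ 0.5186, -0.0903,  0.0835]), (0.5206, -0.0928, 0.0294), np.float64(0.0897))
core [ 0.518 -0.226  0.096] (181, array([ 0.5247, -0.2404,  0.0739]), (0.5257, -0.2422, 0.0135), np.float64(0.0767))
bottle [0.48  0.269 0.09 ] (376, array([0.4825, 0.2669, 0.0838]), (0.4837, 0.2714, 0.0238), np.float64(0.0917))
teal [0.416 0.051 0.07 ] (414, array([0.419 , 0.0495, 0.0724]), (0.419, 0.0492, 0.0292), np.float64(0.0725))
teal2 [0.437 0.387 0.07 ] (577, array([0.4388, 0.3868, 0.0666]), (0.4392, 0.3912, 0.0299), np.float64(0.0715))
wide [0.696 0.024 0.06 ] (142, array([0.7064, 0.0219, 0.0507]), (0.7066, 0.0218, 0.021), np.float64(0.0533))
calc [ 0.761 -0.133  0.   ] 
c1 [ 0.576 -0.045  0.012] 
c2 [ 0.581 -0.294  0.012] 
c3 [ 0.436 -0.293  0.012] 
c4 [ 0.428 -0.05   0.012] 
b1 [0.528 0.32  0.024] 
b2 [0.557 0.125 0.024] 
b3 [0.452 0.113 0.024] 
b4 [0.426 0.301 0.024] 
fresh (416, array([0.4999, 0.1735, 0.0886]), (0.5, 0.1739, 0.0292), np.float64(0.0884))
fresh (420, array([0.4967, 0.1788, 0.0888]), (0.4994, 0.1768, 0.031), np.float64(0.0888))
used (417, array([ 0.5201, -0.0924,  0.0905]), (0.5207, -0.0928, 0.0294), np.float64(0.0904))
used (279, array([ 0.5172, -0.0864,  0.091 ]), (0.5201, -0.0902, 0.0323), np.float64(0.0909))
core (52, array([ 0.5248, -0.243 ,  0.095 ]), (0.5258, -0.2427, 0.0131), np.float64(0.0949))
core (44, array([ 0.5243, -0.2394,  0.0946]), (0.5258, -0.2404, 0.0149), np.float64(0.0943))
top bench z 0.01418118323093187
scene bench z 0.020361128204412826
```

View pics/crop0.png

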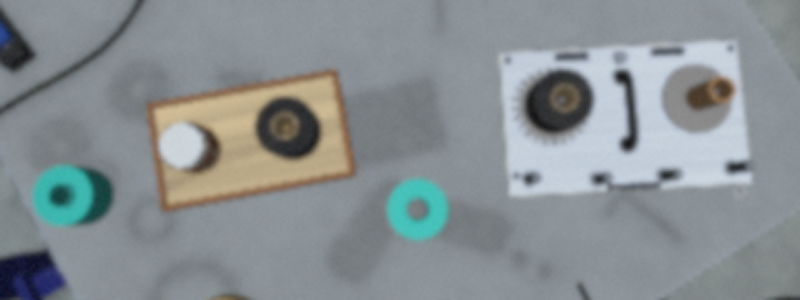

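Positions agree across views and with the geometry: the spindles come out 150 mm apart, and the take-up (toothed) is the left one. The plan is to park the used roll at about (0.535, 0.035), move the core to take-up, the fresh roll to supply, then the used roll to the post. I'll grip along world x throughout.

```bash
cat > go.py <<'E'
import sys
from h import *
x,y,z=map(float,sys.argv[1:4]);s=ctrl.get_state();R=Q.from_quat(s['tcp_rot']).as_matrix()
print('t',s['time'],'pos',s['eef_pos'].round(4),'d cm',(R.T@(np.array([x,y,z])-s['eef_pos'])*100).round(2),'twist',round(-(90-np.degrees(np.arctan2(R[1,0],R[0,0]))),2),'open',s['opening'],'F',s['contact_force'].round(1))
E
python3 -m pendant '[{"dx":4,"dy":-3.7,"twist":-7},{"dx":8,"dy":-7.4,"twist":-14},{"dx":12,"dy":-11.1,"twist":-21},{"dx":16,"dy":-14.8,"twist":-28},{"dx":20,"dy":-18.5,"twist":-35},{"dx":24,"dy":-22.2,"twist":-42},{"dx":28,"dy":-25.9,"twist":-50},{"dx":32,"dy":-29.6,"twist":-58},{"dx":36,"dy":-33.3,"twist":-66},{"dx":40,"dy":-37,"twist":-73.4}]' 100 40; python3 go.py .5205 -.0925 .2
```

```text
t 0.2 pos [ 0.1909 -0.647   0.2304] d cm [ 47.29 -43.86   3.12] twist -73.57 open 0.9998699370196837 F [0.8 0.1 0.8]$[0]: bad value
```

```bash
python3 -m pendant '[{"dx":4,"dy":-3.7,"dz":0,"twist":-7},{"dx":8,"dy":-7.4,"dz":0,"twist":-14},{"dx":12,"dy":-11.1,"dz":0,"twist":-21},{"dx":16,"dy":-14.8,"dz":0,"twist":-28},{"dx":20,"dy":-18.5,"dz":0,"twist":-35},{"dx":24,"dy":-22.2,"dz":0,"twist":-42},{"dx":28,"dy":-25.9,"dz":0,"twist":-50},{"dx":32,"dy":-29.6,"dz":0,"twist":-58},{"dx":36,"dy":-33.3,"dz":0,"twist":-66},{"dx":40,"dy":-37,"dz":0,"twist":-73.4}]' 100 40; python3 go.py .5205 -.0925 .2
```

```text
time: 1.45
eef_pos: [0.4706, -0.1777, 0.2314]
tcp_rot: [0.707, 0.708, 0.0, 0.0]
contact_force: [0.6, -1.0, 0.6]
opening: 1.002
finger_force: 0.0
t 1.45 pos [ 0.4706 -0.1777  0.2314] d cm [8.51 5.   3.14] twist 0.07 open 1.0015594857846253 F [ 0.6 -1.   0.6]
```

```bash
python3 -m pendant '[{"dx":4.3,"dy":2.5,"dz":1.5,"twist":0},{"dx":8.5,"dy":5,"dz":3,"twist":0},{"dx":8.5,"dy":5,"dz":7,"twist":0},{"dx":8.5,"dy":5,"dz":10.5,"twist":0},{"dx":8.5,"dy":5,"dz":13.5,"twist":0},{"dx":8.5,"dy":5,"dz":16.5,"twist":0},{"dx":8.5,"dy":5,"dz":18.9,"twist":0},{"dx":8.5,"dy":5,"dz":18.9,"twist":0},{"dx":8.5,"dy":5,"dz":18.9,"twist":0}]' 100 40; python3 go.py .5205 -.0925 .042
python3 -c "
from h import *;cam('scene','s1.png')
c=cv2.imread('pics/s1.png')[110:310,180:430];cv2.imwrite('pics/s1c.png',cv2.resize(c,(750,600)))"
```

```text
time: 2.58
eef_pos: [0.5209, -0.0948, 0.0433]
tcp_rot: [0.708, 0.706, 0.0, 0.001]
contact_force: [-0.0, 0.4, 0.1]
opening: 0.997
finger_force: 0.0
t 2.575 pos [ 0.5209 -0.0948  0.0433] d cm [ 0.23 -0.04  0.13] twist -0.17 open 0.9972948173358543 F [-0.   0.4  0.1]
```

View pics/s1c.png

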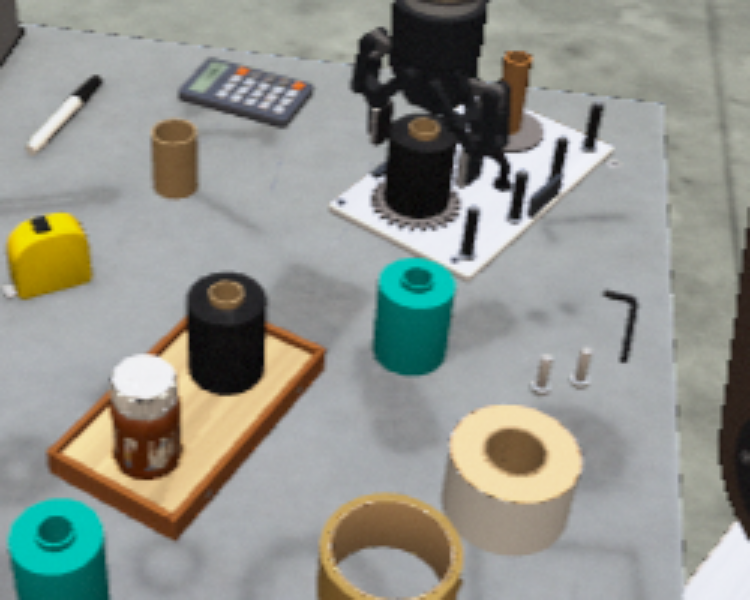

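The fingers straddle the used roll (crop ~(420,170)), and the core is untouched. I'll close on it with a small centring correction.

```bash
python3 -m pendant '[{"dx":0.2,"dy":0,"dz":0,"twist":0},{"dx":0.2,"dy":0,"dz":0,"twist":0},{"dx":0.2,"dy":0,"dz":0,"twist":0},{"dx":0.2,"dy":0,"dz":0,"twist":0},{"dx":0.2,"dy":0,"dz":0,"twist":0},{"dx":0.2,"dy":0,"dz":0,"twist":0},{"dx":0.2,"dy":0,"dz":0,"twist":0},{"dx":0.2,"dy":0,"dz":0,"twist":0}]' 50 40
```

```text
time: 3.62
eef_pos: [0.5209, -0.0926, 0.0436]
tcp_rot: [0.708, 0.706, 0.0, 0.0]
contact_force: [-1.6, 0.5, 5.3]
opening: 0.672
finger_force: 42.7
```

```bash
python3 -m pendant '[{"dx":0,"dy":0,"dz":-1,"twist":0},{"dx":0,"dy":0,"dz":-3,"twist":0},{"dx":0,"dy":0,"dz":-5.5,"twist":0},{"dx":0,"dy":0,"dz":-8,"twist":0},{"dx":0,"dy":0,"dz":-10,"twist":0},{"dx":0,"dy":0,"dz":-11,"twist":0},{"dx":0,"dy":0,"dz":-11,"twist":0}]'
python3 go.py .535 .035 .15; python3 -c "
from h import *
b=cam('scene')
print(top(b,(.52,-.0925),.028,.15,.21),ctrl.get_state()['contact_force'])"
```

```text
time: 4.5
eef_pos: [0.5204, -0.0926, 0.1527]
tcp_rot: [0.708, 0.706, 0.0, 0.001]
contact_force: [0.8, -0.1, -2.4]
opening: 0.664
finger_force: 43.1
t 4.5 pos [ 0.5204 -0.0926  0.1527] d cm [12.76  1.42  0.27] twist -0.17 open 0.6644608264921145 F [ 0.8 -0.1 -2.4]
(219, array([ 0.5185, -0.0839,  0.195 ]), (0.5199, -0.0925, 0.028), np.float64(0.1999)) [ 0.0067095  -0.01582768 -2.92435833]
```

```bash
python3 -m pendant '[{"dx":2.5,"dy":0.3,"dz":0,"twist":0},{"dx":6.5,"dy":0.7,"dz":0,"twist":0},{"dx":10.5,"dy":1.2,"dz":0,"twist":0},{"dx":12.7,"dy":1.4,"dz":0.5,"twist":0},{"dx":12.7,"dy":1.4,"dz":3,"twist":0},{"dx":12.7,"dy":1.4,"dz":6.5,"twist":0},{"dx":12.7,"dy":1.4,"dz":9.5,"twist":0},{"dx":12.7,"dy":1.4,"dz":11.4,"twist":0},{"dx":12.7,"dy":1.4,"dz":11.8,"twist":0},{"dx":12.7,"dy":1.4,"dz":11.8,"twist":0}]'
python3 go.py .535 .035 .026
```

```text
time: 5.8
eef_pos: [0.5351, 0.0343, 0.0347]
tcp_rot: [0.708, 0.706, 0.0, 0.0]
contact_force: [0.3, 0.7, -1.0]
opening: 0.667
finger_force: 43.1
t 5.8 pos [0.5351 0.0343 0.0347] d cm [ 0.07 -0.01  0.87] twist -0.17 open 0.6671570561315306 F [ 0.3  0.7 -1. ]
```

```bash
python3 -m pendant '[{"dx":0,"dy":0,"dz":0.3,"twist":0},{"dx":0,"dy":0,"dz":0.6,"twist":0},{"dx":0,"dy":0,"dz":0.8,"twist":0},{"dx":0,"dy":0,"dz":0.9,"twist":0},{"dx":0,"dy":0,"dz":0.9,"twist":0}]'
```

```text
time: 6.42
eef_pos: [0.5347, 0.0344, 0.0256]
tcp_rot: [0.708, 0.706, -0.0, -0.0]
contact_force: [-1.6, 0.3, 1.0]
opening: 0.671
finger_force: 43.4
```

```bash
python3 -m pendant '[{"dx":0,"dy":0,"dz":0.05,"twist":0},{"dx":0,"dy":0,"dz":0.1,"twist":0},{"dx":0,"dy":0,"dz":0.1,"twist":0}]'
python3 -m pendant '[{"dx":0,"dy":0,"dz":0,"twist":0},{"dx":0,"dy":0,"dz":0,"twist":0},{"dx":0,"dy":0,"dz":0,"twist":0},{"dx":0,"dy":0,"dz":0,"twist":0},{"dx":0,"dy":0,"dz":0,"twist":0},{"dx":0,"dy":0,"dz":0,"twist":0}]' 100
```

```text
time: 6.8
eef_pos: [0.5347, 0.0344, 0.0256]
tcp_rot: [0.708, 0.706, -0.0, -0.0]
contact_force: [-3.7, 0.3, 7.5]
opening: 0.674
finger_force: 44.1
time: 7.55
eef_pos: [0.5346, 0.0344, 0.0243]
tcp_rot: [0.708, 0.706, -0.0, -0.0]
contact_force: [0.5, 0.6, -0.7]
opening: 1.001
finger_force: 0.0
```

```bash
python3 -m pendant '[{"dx":0,"dy":0,"dz":-2,"twist":0},{"dx":0,"dy":0,"dz":-6,"twist":0},{"dx":0,"dy":0,"dz":-11,"twist":0},{"dx":0,"dy":0,"dz":-15,"twist":0},{"dx":-3,"dy":-0.1,"dz":-17,"twist":0},{"dx":-8,"dy":-0.3,"dz":-17.5,"twist":0},{"dx":-13,"dy":-0.5,"dz":-17.5,"twist":0},{"dx":-18,"dy":-0.7,"dz":-17.5,"twist":0},{"dx":-23,"dy":-0.8,"dz":-17.5,"twist":0},{"dx":-27.7,"dy":-0.9,"dz":-17.5,"twist":0}]'
python3 go.py .5255 -.2425 .045
python3 -c "
from h import *
a=cam('top');b=cam('scene')
for c in(a,b):print(top(c,(.5347,.035),.045,.066,.081))"
```

```text
time: 8.8
eef_pos: [0.5245, -0.2442, 0.1993]
tcp_rot: [0.708, 0.706, 0.0, 0.0]
contact_force: [0.1, -0.1, 0.4]
opening: 1.002
finger_force: 0.0
t 8.8 pos [ 0.5245 -0.2442  0.1993] d cm [ 0.17  0.1  15.43] twist -0.19 open 1.0017465115681794 F [ 0.1 -0.1  0.4]
(393, array([0.5351, 0.0339, 0.0726]), (0.5356, 0.0338, 0.0292), np.float64(0.0723))
(327, array([0.5323, 0.0395, 0.0729]), (0.5347, 0.0367, 0.0318), np.float64(0.073))
```

```bash
python3 -m pendant '[{"dx":0.2,"dy":0.1,"dz":3,"twist":0},{"dx":0.2,"dy":0.1,"dz":7,"twist":0},{"dx":0.2,"dy":0.1,"dz":11,"twist":0},{"dx":0.2,"dy":0.1,"dz":14,"twist":0},{"dx":0.2,"dy":0.1,"dz":15.4,"twist":0},{"dx":0.2,"dy":0.1,"dz":15.4,"twist":0}]'
python3 -m pendant '[{"dx":0,"dy":0,"dz":0,"twist":0},{"dx":0,"dy":0,"dz":0,"twist":0},{"dx":0,"dy":0,"dz":0,"twist":0},{"dx":0,"dy":0,"dz":0,"twist":0},{"dx":0,"dy":0,"dz":0,"twist":0},{"dx":0,"dy":0,"dz":0,"twist":0},{"dx":0,"dy":0,"dz":0,"twist":0},{"dx":0,"dy":0,"dz":0,"twist":0},{"dx":0,"dy":0,"dz":0,"twist":0},{"dx":0,"dy":0,"dz":0,"twist":0}]' 20 30
```

```text
time: 9.65
eef_pos: [0.5254, -0.2398, 0.0446]
tcp_rot: [0.708, 0.706, -0.0, -0.001]
contact_force: [0.0, -0.2, -0.2]
opening: 0.999
finger_force: 0.0
time: 10.9
eef_pos: [0.5263, -0.2409, 0.0462]
tcp_rot: [0.708, 0.706, 0.0, 0.001]
contact_force: [-1.4, 0.3, 5.3]
opening: 0.291
finger_force: 29.8
```

```bash
python3 -m pendant '[{"dx":0,"dy":0,"dz":-1,"twist":0},{"dx":0,"dy":0,"dz":-3,"twist":0},{"dx":0,"dy":0,"dz":-5.5,"twist":0},{"dx":0,"dy":0,"dz":-8,"twist":0},{"dx":0,"dy":0,"dz":-11,"twist":0},{"dx":0,"dy":0,"dz":-13,"twist":0},{"dx":0,"dy":0,"dz":-13,"twist":0}]'
python3 go.py .5205 -.0925 .17; python3 -c "
from h import *
a=cam('top','t2.png');b=cam('scene','s2.png')
P=cloud(a)
# bare supply mandrel + takeup mandrel: tip points
for xy in((.5205,-.0925),(.5255,-.2425)):
  for c in (a,b): print(top(c,xy,.02,.045,.085))
for c in(a,b):print(top(c,(.526,-.241),.02,.18,.24))
i=lambda n,r:cv2.resize(cv2.imread('pics/'+n)[r[0]:r[1],r[2]:r[3]],(400,300),interpolation=cv2.INTER_CUBIC)
cv2.imwrite('pics/m2.png',np.hstack([i('t2.png',(165,264,290,422)),i('s2.png',(80,230,240,440))]))"
```

```text
time: 11.78
eef_pos: [0.5268, -0.2412, 0.1779]
tcp_rot: [0.708, 0.706, 0.0, 0.002]
contact_force: [-0.6, 0.0, -0.4]
opening: 0.289
finger_force: 29.4
t 11.775 pos [ 0.5268 -0.2412  0.1779] d cm [14.87 -0.68  0.75] twist -0.17 open 0.28933883727141396 F [-0.6  0.  -0.4]
(31, array([ 0.519 , -0.091 ,  0.0629]), (0.5195, -0.0931, 0.0069), np.float64(0.0643))
(51, array([ 0.5174, -0.0872,  0.0608]), (0.5175, -0.0866, 0.0062), np.float64(0.0618))
(34, array([ 0.5245, -0.2399,  0.0636]), (0.5205, -0.2428, 0.0043), np.float64(0.0624))
(46, array([ 0.523 , -0.2376,  0.06  ]), (0.5231, -0.2376, 0.0069), np.float64(0.0604))
(133, array([ 0.5289, -0.2328,  0.2031]), (0.5261, -0.2322, 0.0177), np.float64(0.2014))
(245, array([ 0.5278, -0.2333,  0.2089]), (0.526, -0.241, 0.02), np.float64(0.2105))
```

View pics/m2.png

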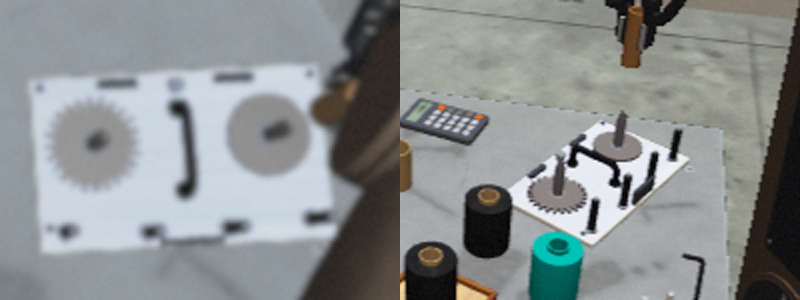

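The left half shows both bare mandrels on the toothed disc (crop ~(93,143)) and the plain disc (~(268,133)). The right half shows the core held upright at crop ~(632,40). Next: disc centres and the core's offset from the TCP.

```bash
cat > m.py <<'E'
from h import *
a=cam('top');b=cam('scene')
def disc(c,xy,z,r):
    img=cv2.cvtColor(c['img'],cv2.COLOR_RGB2GRAY).astype(float)
    K=np.array(c['camera_matrix']);h,w=img.shape
    v,u=np.mgrid[:h,:w];R=Q.from_quat(np.ravel(c['rotation'])).as_matrix()
    d=np.stack([(u-K[0,2])/K[0,0],-(v-K[1,2])/K[1,1],-np.ones((h,w))],-1)@R.T
    o=np.array(c['xyz']);P=o+d*((z-o[2])/d[...,2])[...,None]
    m=(np.hypot(P[...,0]-xy[0],P[...,1]-xy[1])<r)&(img<190)
    n,l,s,ce=cv2.connectedComponentsWithStats(m.astype(np.uint8))
    k=1+np.argmax(s[1:,4]);p=P[l==k]
    (x,y),rr=cv2.minEnclosingCircle(p[:,:2].astype(np.float32))
    return p.mean(0)[:2].round(4),(round(x,4),round(y,4),round(rr,4)),len(p)
for c in(a,b):
    for xy in((.5205,-.0925),(.5255,-.2425)):print(disc(c,xy,.018,.052))
# held core in scene: brown, z from tool
s=ctrl.get_state();t=s['eef_pos'];P=cloud(b);i=b['img'].astype(int)
m=(np.hypot(P[...,0]-t[0],P[...,1]-t[1])<.03)&(i[...,0]-i[...,2]>35)
for z0,z1 in((-.03,-.02),(-.02,-.01),(-.01,0),(.0,.01),(.01,.02)):
    q=P[m&(P[...,2]>t[2]+z0)&(P[...,2]<t[2]+z1)];print(z0,len(q),(q.mean(0)-t).round(4) if len(q) else '')
q=P[m];print('z range',q[:,2].min(),q[:,2].max(),t)
E
python3 m.py
```

```text
(array([ 0.5187, -0.0917]), (0.5191, -0.0913, 0.0405), 722)
(array([ 0.5249, -0.2465]), (0.5255, -0.2493, 0.0458), 731)
(array([ 0.5188, -0.0912]), (0.5243, -0.0937, 0.0487), 472)
(array([ 0.524, -0.239]), (0.5253, -0.2424, 0.0519), 400)
-0.03 20 [-0.0059  0.0071 -0.0232]
-0.02 29 [-0.005   0.0083 -0.0149]
-0.01 29 [-0.0059  0.0082 -0.0051]
0.0 22 [-0.0026  0.0103  0.0049]
0.01 27 [-0.0027  0.0107  0.0145]
z range 0.14553379324114435 0.390239077593096 [ 0.52493148 -0.23998452  0.17360821]
```

```bash
python3 go.py .5195 -.0905 .17
python3 -m pendant '[{"dx":3,"dy":-0.1,"dz":0,"twist":0},{"dx":7,"dy":-0.3,"dz":0,"twist":0},{"dx":11,"dy":-0.4,"dz":0,"twist":0},{"dx":14,"dy":-0.5,"dz":0,"twist":0},{"dx":14.95,"dy":-0.55,"dz":0,"twist":0},{"dx":14.95,"dy":-0.55,"dz":2,"twist":0},{"dx":14.95,"dy":-0.55,"dz":5,"twist":0},{"dx":14.95,"dy":-0.55,"dz":5,"twist":0}]'; python3 go.py .5195 -.0905 .046
```

```text
t 11.975 pos [ 0.5249 -0.24    0.1736] d cm [14.95 -0.59  0.39] twist -0.17 open 0.29555317396342234 F [ 0.5  0.6 -0.4]
time: 12.98
eef_pos: [0.5185, -0.0909, 0.1221]
tcp_rot: [0.708, 0.706, -0.002, -0.003]
contact_force: [0.2, 0.1, -0.6]
opening: 0.291
finger_force: 29.5
t 12.975 pos [ 0.5185 -0.0909  0.1221] d cm [0.02 0.15 7.61] twist -0.2 open 0.29108020042756333 F [ 0.2  0.1 -0.6]
```

```bash
python3 -m pendant '[{"dx":0,"dy":0.1,"dz":0.8,"twist":0},{"dx":0,"dy":0.1,"dz":1.6,"twist":0},{"dx":0,"dy":0.1,"dz":2.4,"twist":0},{"dx":0,"dy":0.1,"dz":3.2,"twist":0},{"dx":0,"dy":0.1,"dz":3.2,"twist":0}]'; 
python3 -m pendant '[{"dx":0,"dy":0,"dz":1,"twist":0},{"dx":0,"dy":0,"dz":2,"twist":0},{"dx":0,"dy":0,"dz":3,"twist":0},{"dx":0,"dy":0,"dz":3.7,"twist":0},{"dx":0,"dy":0,"dz":3.7,"twist":0}]';python3 go.py .5195 -.0905 .046
```

```text
time: 13.6
eef_pos: [0.5211, -0.0908, 0.0924]
tcp_rot: [0.708, 0.706, -0.0, -0.001]
contact_force: [0.1, -0.3, 0.1]
opening: 0.29
finger_force: 29.5
time: 14.22
eef_pos: [0.5212, -0.0908, 0.0554]
tcp_rot: [0.708, 0.706, -0.0, -0.001]
contact_force: [-0.6, 0.6, -0.3]
opening: 0.29
finger_force: 29.5
t 14.225 pos [ 0.5212 -0.0908  0.0554] d cm [ 0.03 -0.17  0.94] twist -0.17 open 0.29033180790092095 F [-0.6  0.6 -0.3]
```

```bash
python3 -m pendant '[{"dx":0,"dy":0,"dz":0.4,"twist":0},{"dx":0,"dy":0,"dz":0.8,"twist":0},{"dx":0,"dy":0,"dz":0.95,"twist":0},{"dx":0,"dy":0,"dz":1,"twist":0},{"dx":0,"dy":0,"dz":1.05,"twist":0},{"dx":0,"dy":0,"dz":1.05,"twist":0}]'
```

```text
time: 14.98
eef_pos: [0.5218, -0.0911, 0.0462]
tcp_rot: [0.708, 0.706, -0.0, 0.0]
contact_force: [-1.3, -0.4, 2.4]
opening: 0.291
finger_force: 29.7
```

```bash
python3 -m pendant '[{"dx":0,"dy":0,"dz":0,"twist":0},{"dx":0,"dy":0,"dz":0,"twist":0},{"dx":0,"dy":0,"dz":0,"twist":0},{"dx":0,"dy":0,"dz":0,"twist":0},{"dx":0,"dy":0,"dz":0,"twist":0},{"dx":0,"dy":0,"dz":0,"twist":0},{"dx":0,"dy":0,"dz":0,"twist":0}]' 100
python3 -m pendant '[{"dx":0,"dy":0,"dz":-2,"twist":0},{"dx":0,"dy":0,"dz":-6,"twist":0},{"dx":0,"dy":0,"dz":-11,"twist":0},{"dx":0,"dy":0,"dz":-15,"twist":0},{"dx":3,"dy":-0.2,"dz":-16,"twist":0},{"dx":8,"dy":-0.7,"dz":-16,"twist":0},{"dx":13,"dy":-1.1,"dz":-16,"twist":0},{"dx":18,"dy":-1.5,"dz":-16,"twist":0},{"dx":23,"dy":-1.9,"dz":-16,"twist":0},{"dx":26.5,"dy":-2.1,"dz":-16,"twist":0}]'
python3 -c "
from h import *
b=cam('scene');a=cam('top')
for c in(a,b):
  print(top(c,(.52,-.091),.03,.09,.105)); print('fresh',top(c,(.5,.174),.045,.082,.097))"
python3 go.py .5 .174 .042
```

```text
time: 15.85
eef_pos: [0.5217, -0.091, 0.0458]
tcp_rot: [0.708, 0.706, -0.0, -0.0]
contact_force: [0.2, -0.4, -0.2]
opening: 1.001
finger_force: 0.0
time: 17.1
eef_pos: [0.5009, 0.176, 0.2059]
tcp_rot: [0.708, 0.707, 0.0, 0.0]
contact_force: [0.0, -0.8, 0.0]
opening: 0.996
finger_force: 0.0
(44, array([ 0.5224, -0.0934,  0.0957]), (0.5226, -0.0934, 0.0131), np.float64(0.0954))
fresh (12, array([0.5032, 0.1463, 0.0875]), (0.5034, 0.1465, 0.01), np.float64(0.0878))
(56, array([ 0.5224, -0.09  ,  0.0946]), (0.5227, -0.09, 0.0149), np.float64(0.0947))
fresh (422, array([0.4968, 0.1789, 0.0888]), (0.4995, 0.1761, 0.0308), np.float64(0.0888))
t 17.2 pos [0.5008 0.1768 0.2058] d cm [-0.29 -0.08 16.38] twist 0.07 open 1.0030574964273882 F [ 0.3 -0.3 -0.4]
```

```bash
python3 -m pendant '[{"dx":-0.25,"dy":-0.1,"dz":3,"twist":0},{"dx":-0.25,"dy":-0.1,"dz":7,"twist":0},{"dx":-0.25,"dy":-0.1,"dz":11,"twist":0},{"dx":-0.25,"dy":-0.1,"dz":14.5,"twist":0},{"dx":-0.25,"dy":-0.1,"dz":16.3,"twist":0},{"dx":-0.25,"dy":-0.1,"dz":16.3,"twist":0}]'
python3 -m pendant '[{"dx":0,"dy":0,"dz":0,"twist":0},{"dx":0,"dy":0,"dz":0,"twist":0},{"dx":0,"dy":0,"dz":0,"twist":0},{"dx":0,"dy":0,"dz":0,"twist":0},{"dx":0,"dy":0,"dz":0,"twist":0},{"dx":0,"dy":0,"dz":0,"twist":0},{"dx":0,"dy":0,"dz":0,"twist":0},{"dx":0,"dy":0,"dz":0,"twist":0}]' 50 40
python3 -m pendant '[{"dx":0,"dy":0,"dz":-1,"twist":0},{"dx":0,"dy":0,"dz":-3,"twist":0},{"dx":0,"dy":0,"dz":-5.5,"twist":0},{"dx":0,"dy":0,"dz":-8,"twist":0},{"dx":0,"dy":0,"dz":-11,"twist":0},{"dx":0,"dy":0,"dz":-14,"twist":0},{"dx":0,"dy":0,"dz":-16,"twist":0},{"dx":0,"dy":0,"dz":-16,"twist":0}]'
```

```text
time: 17.95
eef_pos: [0.4998, 0.1709, 0.0418]
tcp_rot: [0.708, 0.706, -0.001, -0.001]
contact_force: [-0.3, 0.3, -0.3]
opening: 1.002
finger_force: 0.0
time: 18.95
eef_pos: [0.5011, 0.1717, 0.0449]
tcp_rot: [0.708, 0.706, 0.0, 0.0]
contact_force: [-2.9, -0.6, 6.3]
opening: 0.672
finger_force: 42.6
time: 19.95
eef_pos: [0.5019, 0.1718, 0.2057]
tcp_rot: [0.708, 0.706, 0.002, 0.002]
contact_force: [0.9, 0.2, -2.1]
opening: 0.669
finger_force: 43.1
```

```bash
sed -i '/^# held/,$d' m.py
cat >> m.py <<'E'
s=ctrl.get_state();t=s['eef_pos'];print('tcp',t)
for n,xy in(('post',(.5,.174)),('take',(.521,-.0915)),('supply',(.5255,-.2425))):
    for c in(a,b):
        P=cloud(c);m=(np.hypot(P[...,0]-xy[0],P[...,1]-xy[1])<.02)&(P[...,2]<.08)
        r=[]
        for z in(.045,.055,.065,.072):
            q=P[m&(abs(P[...,2]-z)<.005)]
            if len(q)>2:
                mu=q.mean(0);d=mu[:2]-np.array(c['xyz'])[:2];rad=.007 if z<.06 else .0055 if z<.068 else .0035
                r.append((mu[:2]+d/np.linalg.norm(d)*rad*.8).round(4).tolist()+[len(q)])
        print(n,r)
for c in(a,b):print('held',top(c,t,.045,t[2]+.036,t[2]+.050))
E
python3 m.py
```

```text
(array([ 0.5187, -0.0916]), (0.5187, -0.0918, 0.0391), 672)
(array([ 0.5238, -0.2414]), (0.5239, -0.2411, 0.0366), 619)
(array([ 0.5195, -0.0921]), (0.5243, -0.0937, 0.0487), 483)
(array([ 0.5241, -0.239 ]), (0.5253, -0.2424, 0.0519), 399)
tcp [0.5001946  0.17151364 0.20256042]
post []
post [[0.4999, 0.1756, 20], [0.5004, 0.1757, 22], [0.501, 0.1749, 22], [0.5, 0.1759, 15]]
take [[0.5265, -0.0963, 11], [0.5244, -0.0963, 17], [0.5242, -0.0975, 19], [0.5228, -0.0949, 20]]
take [[0.5193, -0.088, 30], [0.5203, -0.0874, 29], [0.5201, -0.087, 32], [0.5179, -0.0861, 29]]
supply [[0.5252, -0.2434, 9], [0.5261, -0.2436, 8], [0.526, -0.2447, 15], [0.526, -0.2437, 9]]
supply [[0.5256, -0.2418, 16], [0.5251, -0.2418, 16], [0.5261, -0.2433, 16], [0.526, -0.242, 9]]
held (0, None, None)
held (440, array([0.4984, 0.1842, 0.2468]), (0.5007, 0.1799, 0.0433), np.float64(0.2476))
```

```bash
python3 go.py .525 -.2443 .2026
python3 -m pendant '[{"dx":-3,"dy":0.2,"dz":0,"twist":0},{"dx":-8,"dy":0.5,"dz":0,"twist":0},{"dx":-13,"dy":0.8,"dz":0,"twist":0},{"dx":-18,"dy":1.1,"dz":0,"twist":0},{"dx":-23,"dy":1.4,"dz":0,"twist":0},{"dx":-28,"dy":1.7,"dz":0,"twist":0},{"dx":-33,"dy":2,"dz":0,"twist":0},{"dx":-38,"dy":2.3,"dz":0,"twist":0},{"dx":-41.5,"dy":2.5,"dz":0,"twist":0},{"dx":-41.5,"dy":2.5,"dz":0,"twist":0}]'; python3 go.py .525 -.2443 .12
python3 - <<'E'
from h import *
b=cam('scene','s3.png');cam('top','t3.png')
i=lambda n,r:cv2.resize(cv2.imread('pics/'+n)[r[0]:r[1],r[2]:r[3]],(400,300),interpolation=cv2.INTER_CUBIC)
cv2.imwrite('pics/m3.png',np.hstack([i('t3.png',(165,264,290,422)),i('s3.png',(60,210,240,440))]))
E
```

```text
t 20.05 pos [0.5002 0.1715 0.2026] d cm [-41.57   2.6   -0.  ] twist -0.17 open 0.6688484231229338 F [-0.1 -0.7 -1.3]
time: 21.3
eef_pos: [0.5234, -0.2454, 0.2009]
tcp_rot: [0.709, 0.705, -0.0, -0.001]
contact_force: [-0.3, 0.7, -1.6]
opening: 0.67
finger_force: 43.1
t 21.3 pos [ 0.5234 -0.2454  0.2009] d cm [0.1  0.18 8.09] twist -0.37 open 0.6695178018664238 F [-0.3  0.7 -1.6]
```

View pics/m3.png

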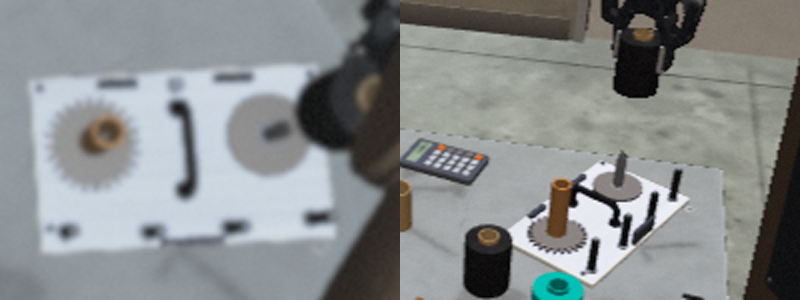

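The core stands on the toothed disc (crop left ~(105,132)) and the fresh roll is held upright over the plain disc (right ~(637,60)). I'll lower it with the correction.

```bash
python3 -m pendant '[{"dx":0.1,"dy":0.15,"dz":3,"twist":0},{"dx":0.1,"dy":0.15,"dz":6,"twist":0},{"dx":0.1,"dy":0.15,"dz":8,"twist":0},{"dx":0.1,"dy":0.15,"dz":9,"twist":0},{"dx":0.1,"dy":0.15,"dz":10,"twist":0},{"dx":0.1,"dy":0.15,"dz":11,"twist":0},{"dx":0.1,"dy":0.15,"dz":11,"twist":0}]'; python3 go.py .525 -.2443 .0455
python3 -m pendant '[{"dx":0,"dy":0,"dz":0.8,"twist":0},{"dx":0,"dy":0,"dz":1.6,"twist":0},{"dx":0,"dy":0,"dz":2.4,"twist":0},{"dx":0,"dy":0,"dz":3.2,"twist":0},{"dx":0,"dy":0,"dz":3.6,"twist":0},{"dx":0,"dy":0,"dz":3.6,"twist":0}]'; python3 go.py .525 -.2443 .0455
```

```text
time: 22.28
eef_pos: [0.5254, -0.2423, 0.0922]
tcp_rot: [0.708, 0.706, -0.0, -0.001]
contact_force: [-0.4, -1.0, -1.9]
opening: 0.67
finger_force: 43.0
t 22.275 pos [ 0.5254 -0.2423  0.0922] d cm [-0.2  -0.04  4.67] twist -0.17 open 0.6703794922680106 F [-0.4 -1.  -1.9]
time: 23.02
eef_pos: [0.5251, -0.2432, 0.0559]
tcp_rot: [0.708, 0.706, -0.001, -0.0]
contact_force: [-3.2, -4.7, -1.3]
opening: 0.674
finger_force: 43.0
t 23.025 pos [ 0.5251 -0.2432  0.0559] d cm [-0.11 -0.01  1.04] twist -0.16 open 0.673786302976459 F [-3.2 -4.7 -1.3]
```

```bash
python3 -m pendant '[{"dx":-0.15,"dy":-0.1,"dz":0,"twist":0},{"dx":-0.15,"dy":-0.1,"dz":0.3,"twist":0},{"dx":-0.15,"dy":-0.1,"dz":0.6,"twist":0},{"dx":-0.15,"dy":-0.1,"dz":0.8,"twist":0},{"dx":-0.15,"dy":-0.1,"dz":0.9,"twist":0},{"dx":-0.15,"dy":-0.1,"dz":0.9,"twist":0}]'; python3 go.py .525 -.2443 .0455
```

```text
time: 23.78
eef_pos: [0.5248, -0.2439, 0.0477]
tcp_rot: [0.708, 0.706, 0.0, -0.0]
contact_force: [0.6, 1.1, -1.9]
opening: 0.666
finger_force: 43.2
t 23.775 pos [ 0.5248 -0.2439  0.0477] d cm [-0.04  0.02  0.22] twist -0.17 open 0.6655296502364123 F [ 0.6  1.1 -1.9]
```

Lateral force is gone, so on down to the seat in small steps.

```bash
python3 -m pendant '[{"dx":0,"dy":0,"dz":0.1,"twist":0},{"dx":0,"dy":0,"dz":0.15,"twist":0},{"dx":0,"dy":0,"dz":0.15,"twist":0}]'
python3 -m pendant '[{"dx":0,"dy":0,"dz":0.1,"twist":0},{"dx":0,"dy":0,"dz":0.15,"twist":0},{"dx":0,"dy":0,"dz":0.15,"twist":0}]'
```

```text
time: 24.15
eef_pos: [0.525, -0.2442, 0.047]
tcp_rot: [0.708, 0.706, 0.0, 0.0]
contact_force: [-0.4, 2.0, 2.9]
opening: 0.676
finger_force: 43.4
time: 24.52
eef_pos: [0.5251, -0.2443, 0.0468]
tcp_rot: [0.708, 0.706, -0.0, -0.0]
contact_force: [-4.2, 2.1, 10.0]
opening: 0.67
finger_force: 44.0
```

```bash
python3 -m pendant '[{"dx":0,"dy":0,"dz":0,"twist":0},{"dx":0,"dy":0,"dz":0,"twist":0},{"dx":0,"dy":0,"dz":0,"twist":0},{"dx":0,"dy":0,"dz":0,"twist":0},{"dx":0,"dy":0,"dz":0,"twist":0},{"dx":0,"dy":0,"dz":0,"twist":0}]' 100
python3 -m pendant '[{"dx":0,"dy":0,"dz":-2,"twist":0},{"dx":0,"dy":0,"dz":-6,"twist":0},{"dx":0,"dy":0,"dz":-11,"twist":0},{"dx":0,"dy":0,"dz":-15,"twist":0},{"dx":3,"dy":0.1,"dz":-16,"twist":0},{"dx":8,"dy":0.3,"dz":-16,"twist":0},{"dx":13,"dy":0.5,"dz":-16,"twist":0},{"dx":18,"dy":0.7,"dz":-16,"twist":0},{"dx":23,"dy":0.9,"dz":-16,"twist":0},{"dx":27.8,"dy":1,"dz":-16,"twist":0}]'
python3 -c "
from h import *
b=cam('scene');a=cam('top')
for c in(a,b):
  print(top(c,(.525,-.242),.045,.084,.099)); print('core',top(c,(.521,-.092),.03,.09,.105));print('used',top(c,(.535,.034),.045,.066,.081))"
python3 go.py .535 .034 .026
```

```text
time: 25.28
eef_pos: [0.5248, -0.244, 0.0448]
tcp_rot: [0.708, 0.706, -0.0, -0.0]
contact_force: [-0.5, 0.9, -0.3]
opening: 0.995
finger_force: 0.0
time: 26.52
eef_pos: [0.5358, 0.0356, 0.2068]
tcp_rot: [0.708, 0.706, 0.001, 0.001]
contact_force: [1.0, -1.3, -0.4]
opening: 0.996
finger_force: 0.0
(441, array([ 0.5251, -0.2407,  0.0905]), (0.5256, -0.2416, 0.0298), np.float64(0.0904))
core (44, array([ 0.5227, -0.0933,  0.0959]), (0.5228, -0.093, 0.013), np.float64(0.0957))
used (27, array([0.5298, 0.0572, 0.0725]), (0.5308, 0.0571, 0.0095), np.float64(0.0726))
(231, array([ 0.5224, -0.2347,  0.0908]), (0.5274, -0.2385, 0.0332), np.float64(0.0909))
core (54, array([ 0.5224, -0.0899,  0.0946]), (0.5206, -0.0916, 0.0144), np.float64(0.0951))
used (325, array([0.5321, 0.0397, 0.0728]), (0.5347, 0.0352, 0.0312), np.float64(0.0729))
t 26.625 pos [0.5355 0.0377 0.2065] d cm [-0.39 -0.08 18.05] twist 0.12 open 1.0014960891751936 F [-0.  -1.   0.5]
```

```bash
python3 -m pendant '[{"dx":0,"dy":0,"dz":3,"twist":0},{"dx":0,"dy":0,"dz":7,"twist":0},{"dx":0,"dy":0,"dz":11,"twist":0},{"dx":0,"dy":0,"dz":15,"twist":0},{"dx":0,"dy":0,"dz":17,"twist":0},{"dx":0,"dy":0,"dz":18,"twist":0},{"dx":0,"dy":0,"dz":18,"twist":0}]'
python3 -m pendant '[{"dx":0,"dy":0,"dz":0,"twist":0},{"dx":0,"dy":0,"dz":0,"twist":0},{"dx":0,"dy":0,"dz":0,"twist":0},{"dx":0,"dy":0,"dz":0,"twist":0},{"dx":0,"dy":0,"dz":0,"twist":0},{"dx":0,"dy":0,"dz":0,"twist":0},{"dx":0,"dy":0,"dz":0,"twist":0},{"dx":0,"dy":0,"dz":0,"twist":0}]' 50 40
python3 -m pendant '[{"dx":0,"dy":0,"dz":-1,"twist":0},{"dx":0,"dy":0,"dz":-3,"twist":0},{"dx":0,"dy":0,"dz":-5.5,"twist":0},{"dx":0,"dy":0,"dz":-8,"twist":0},{"dx":0,"dy":0,"dz":-11,"twist":0},{"dx":0,"dy":0,"dz":-14,"twist":0},{"dx":0,"dy":0,"dz":-16,"twist":0},{"dx":0,"dy":0,"dz":-16,"twist":0},{"dx":0,"dy":0,"dz":-16,"twist":0}]'; python3 go.py .5 .1745 .186
```

```text
time: 27.5
eef_pos: [0.5359, 0.0335, 0.0252]
tcp_rot: [0.708, 0.706, -0.0, 0.0]
contact_force: [-0.5, 0.0, -0.3]
opening: 0.999
finger_force: 0.0
time: 28.5
eef_pos: [0.5367, 0.0338, 0.0264]
tcp_rot: [0.708, 0.706, 0.001, 0.001]
contact_force: [-1.5, -1.2, 6.0]
opening: 0.67
finger_force: 42.4
time: 29.62
eef_pos: [0.5347, 0.0341, 0.1836]
tcp_rot: [0.708, 0.706, -0.001, -0.001]
contact_force: [0.8, 0.8, -1.1]
opening: 0.663
finger_force: 43.2
t 29.625 pos [0.5347 0.0341 0.1836] d cm [14.03 -3.51 -0.23] twist -0.17 open 0.663402353678231 F [ 0.8  0.8 -1.1]
```

```bash
python3 -m pendant '[{"dx":3,"dy":-0.8,"dz":0,"twist":0},{"dx":7,"dy":-1.8,"dz":0,"twist":0},{"dx":11,"dy":-2.8,"dz":0,"twist":0},{"dx":14,"dy":-3.5,"dz":0,"twist":0},{"dx":14,"dy":-3.5,"dz":2,"twist":0},{"dx":14,"dy":-3.5,"dz":5,"twist":0},{"dx":14,"dy":-3.5,"dz":7,"twist":0},{"dx":14,"dy":-3.5,"dz":7,"twist":0},{"dx":14,"dy":-3.5,"dz":7,"twist":0}]'
python3 go.py .5 .1745 .042
python3 - <<'E'
from h import *
b=cam('scene','s4.png')
i=lambda n,r:cv2.resize(cv2.imread('pics/'+n)[r[0]:r[1],r[2]:r[3]],(640,480),interpolation=cv2.INTER_CUBIC)
cv2.imwrite('pics/m4.png',i('s4.png',(130,280,180,380)))
E
```

```text
time: 30.75
eef_pos: [0.5011, 0.174, 0.1148]
tcp_rot: [0.708, 0.706, -0.0, -0.0]
contact_force: [-0.1, 1.0, -1.3]
opening: 0.67
finger_force: 43.2
t 30.75 pos [0.5011 0.174  0.1148] d cm [ 0.05 -0.1   7.28] twist -0.17 open 0.6701421656861465 F [-0.1  1.  -1.3]
```

View pics/m4.png

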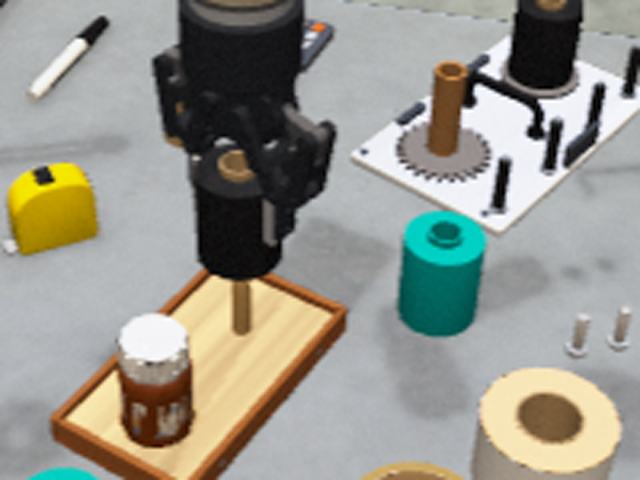

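The used roll is held over the post (crop ~(240,290)) in line with it, and the core and fresh roll are standing on their spindles. I'll lower it.

```bash
python3 -m pendant '[{"dx":0,"dy":-0.05,"dz":0.8,"twist":0},{"dx":0,"dy":-0.05,"dz":1.6,"twist":0},{"dx":0,"dy":-0.05,"dz":2.4,"twist":0},{"dx":0,"dy":-0.05,"dz":3.2,"twist":0},{"dx":0,"dy":-0.05,"dz":3.2,"twist":0}]'
python3 -m pendant '[{"dx":0,"dy":0,"dz":0.8,"twist":0},{"dx":0,"dy":0,"dz":1.6,"twist":0},{"dx":0,"dy":0,"dz":2.4,"twist":0},{"dx":0,"dy":0,"dz":3.2,"twist":0},{"dx":0,"dy":0,"dz":3.2,"twist":0}]'; python3 go.py .5 .1745 .042
```

```text
time: 31.42
eef_pos: [0.4997, 0.1739, 0.0817]
tcp_rot: [0.708, 0.706, -0.001, -0.001]
contact_force: [-0.8, -0.2, -1.1]
opening: 0.672
finger_force: 43.2
time: 32.05
eef_pos: [0.4999, 0.1739, 0.0498]
tcp_rot: [0.708, 0.706, -0.001, -0.0]
contact_force: [-0.1, -0.2, -1.0]
opening: 0.666
finger_force: 43.2
t 32.05 pos [0.4999 0.1739 0.0498] d cm [0.06 0.01 0.78] twist -0.17 open 0.6664208458218935 F [-0.1 -0.2 -1. ]
```

```bash
python3 -m pendant '[{"dx":0,"dy":0,"dz":0.3,"twist":0},{"dx":0,"dy":0,"dz":0.6,"twist":0},{"dx":0,"dy":0,"dz":0.7,"twist":0},{"dx":0,"dy":0,"dz":0.75,"twist":0},{"dx":0,"dy":0,"dz":0.75,"twist":0}]'
python3 -m pendant '[{"dx":0,"dy":0,"dz":0.05,"twist":0},{"dx":0,"dy":0,"dz":0.1,"twist":0},{"dx":0,"dy":0,"dz":0.1,"twist":0}]'
```

```text
time: 32.67
eef_pos: [0.5005, 0.174, 0.0433]
tcp_rot: [0.708, 0.706, 0.0, 0.0]
contact_force: [-0.8, 0.0, -1.9]
opening: 0.664
finger_force: 43.3
time: 33.05
eef_pos: [0.5005, 0.1741, 0.0425]
tcp_rot: [0.708, 0.706, -0.0, -0.0]
contact_force: [-0.8, 0.4, -0.0]
opening: 0.67
finger_force: 43.4
```

```bash
python3 -m pendant '[{"dx":0,"dy":0,"dz":0.05,"twist":0},{"dx":0,"dy":0,"dz":0.1,"twist":0},{"dx":0,"dy":0,"dz":0.1,"twist":0}]'
python3 -m pendant '[{"dx":0,"dy":0,"dz":0,"twist":0},{"dx":0,"dy":0,"dz":0,"twist":0},{"dx":0,"dy":0,"dz":0,"twist":0},{"dx":0,"dy":0,"dz":0,"twist":0},{"dx":0,"dy":0,"dz":0,"twist":0},{"dx":0,"dy":0,"dz":0,"twist":0}]' 100
python3 -m pendant '[{"dx":0,"dy":0,"dz":-2,"twist":0},{"dx":0,"dy":0,"dz":-6,"twist":0},{"dx":0,"dy":0,"dz":-11,"twist":0},{"dx":0,"dy":0,"dz":-15,"twist":0},{"dx":-4,"dy":0,"dz":-17,"twist":0},{"dx":-9,"dy":0,"dz":-17,"twist":0},{"dx":-14,"dy":0,"dz":-17,"twist":0},{"dx":-14,"dy":0,"dz":-17,"twist":0},{"dx":-14,"dy":0,"dz":-17,"twist":0}]'
python3 - <<'E'
from h import *
a=cam('top','t5.png');b=cam('scene','s5.png')
for c in(a,b):
  print('fresh',top(c,(.525,-.242),.045,.084,.099)); print('core',top(c,(.521,-.092),.03,.09,.105));print('used',top(c,(.5,.174),.045,.082,.097));print('bottle',top(c,(.4835,.27),.04,.03,.12));print('wide',top(c,(.7066,.022),.04,.03,.12))
i=lambda n,r:cv2.resize(cv2.imread('pics/'+n)[r[0]:r[1],r[2]:r[3]],(640,480),interpolation=cv2.INTER_CUBIC)
cv2.imwrite('pics/m5.png',i('s5.png',(100,290,160,413)))
E
```

```text
time: 33.42
eef_pos: [0.5006, 0.1741, 0.0424]
tcp_rot: [0.708, 0.706, -0.0, -0.0]
contact_force: [-3.6, -1.2, 6.5]
opening: 0.669
finger_force: 44.0
time: 34.17
eef_pos: [0.5005, 0.1741, 0.0413]
tcp_rot: [0.708, 0.706, 0.0, 0.0]
contact_force: [-0.8, -0.2, 1.4]
opening: 1.003
finger_force: 0.0
time: 35.3
eef_pos: [0.5, 0.0341, 0.2113]
tcp_rot: [0.708, 0.706, 0.0, -0.0]
contact_force: [0.1, 0.0, -0.1]
opening: 0.997
finger_force: 0.0
fresh (442, array([ 0.5251, -0.2407,  0.0904]), (0.5257, -0.2414, 0.0299), np.float64(0.0901))
core (22, array([ 0.5219, -0.101 ,  0.0954]), (0.5219, -0.0954, 0.0112), np.float64(0.0957))
used (414, array([0.5003, 0.1737, 0.0886]), (0.5005, 0.1741, 0.0294), np.float64(0.0885))
bottle (378, array([0.4825, 0.2668, 0.0838]), (0.4837, 0.2714, 0.0239), np.float64(0.0919))
wide (146, array([0.7062, 0.0222, 0.0503]), (0.7061, 0.0216, 0.0212), np.float64(0.0527))
fresh (231, array([ 0.5224, -0.2349,  0.0908]), (0.5245, -0.2382, 0.0309), np.float64(0.0907))
core (58, array([ 0.5222, -0.0905,  0.0944]), (0.5219, -0.0906, 0.0141), np.float64(0.0941))
used (430, array([0.4973, 0.1793, 0.0888]), (0.5002, 0.1774, 0.0311), np.float64(0.0887))
bottle (751, array([0.4746, 0.2824, 0.0727]), (0.4819, 0.2762, 0.0242), np.float64(0.078))
wide (244, array([0.7039, 0.0271, 0.0484]), (0.7062, 0.0243, 0.0227), np.float64(0.0495))
```

View pics/m5.png

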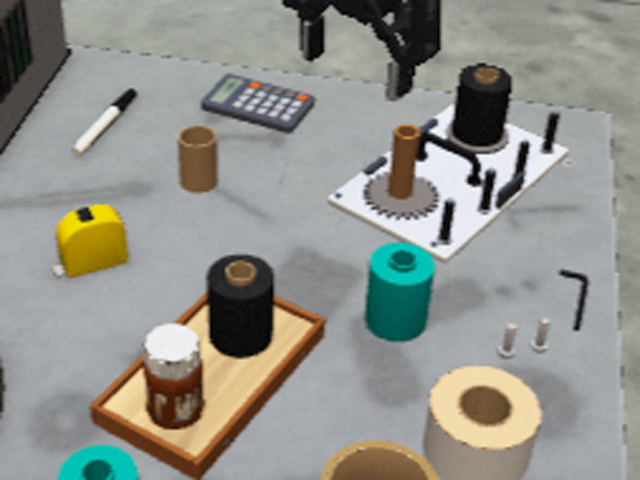

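All three pieces are upright and seated at the same heights as at the start. They are the used roll on the post at crop (240,305), the core on the toothed disc (403,160) and the fresh roll on the plain disc (482,105). The bystanders have not moved.

```bash
python3 -c "
from plant import ctrl
print(ctrl.sign_off())"
```

```text
the job is handed in; nothing more can be done
None
```

The ribbon is changed and the job is handed in at about 36 s: the fresh roll is on the supply spindle, the bare core on the take-up spindle and the used roll on the carrier post, all seated upright in the final images, with the bottle and wide core where they stood; the hand-in returned no verdict.

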